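# Pump the loaded specimen press up to pressure

### The arm

A 7-joint arm with a two-finger parallel gripper is mounted at the origin on the work surface. World frame = base frame: x ahead of the robot, y to its left, z up, the work surface at z = 0. Lengths are in m, angles in degrees, forces in N, time in s.
With the tool pointing down it reaches from about 0.425 to 0.875 m from the base axis. Payload 4.7 kg.
Tool frame: the origin (TCP) lies at the very end of the fingers, on their centre line; the grasp point (between the pads) lies 19 mm behind it; x points along the fingers, z is the direction in which the jaws open and shut, and the axes are right-handed (so a half turn about x gives the same grasp; the last joint's range is limited). The gripper opens to 87 mm and grips with 3 to 60 N. Pads are 19 mm wide; open, the fingers measure 117 mm over their backs; the gripper's body (75 mm by 190 mm) begins 51 mm behind the grasp point.
Start: joints at [0.808, 18.392, -4.016, 83.108, 1.295, 78.541, -3.26], TCP at [0.65, -0, 0.223] pointing down, gripper open.
Joint ranges: [-163.93, 163.93], [-17.29, 119.83], [-79.2, 71.16], [3.27, 140.29], [-89.18, 269.18], [5.43, 117.66], [-154.24, 154.24]. Speed limits (degrees/s): [147.25, 147.25, 180, 180, 180, 180, 180].

### API

Orientations are given as [roll, pitch, yaw] about the fixed x, y, z axes, in that order (R = Rz(yaw) Ry(pitch) Rx(roll)).
In Python, from cell import env gives the robot as it stands. The module is installed in compiled form; this text tells all that it offers.
- The arm moves only by the tool drive_tool, never from a script. Its argument "increments" is a list of rows, each a list of 2 entries, a list of its own where there are three numbers: the shift along the tool's x, y, z scaled (see below), then the turn, a rotation vector about the tool's x, y, z scaled (see below). In form: [[[dx, dy, dz], [wx, wy, wz]], ...]. A call has 1 to 10 rows; each row shifts and turns the commanded pose from where the row before left it, along the tool's axes as they then stand; what a row does not reach is not made up. The controller multiplies each number of a shift by 0.04 m and each number of a turn by 120 degrees. A row lasts 1/10 s, in which the tool goes at most 50 mm and 8.59 degrees, less where a joint would pass 70% of its speed; a pose out of reach is approached as far as the arm can. A call with a number of a shift or a turn outside -1 to 1 is refused whole. A call with a gripper value outside its range is refused whole. "hand" is the gripper's target within -1 to 1 (fully open at 1, half-way at 0, shut at -1), set as the call begins (left out, the last holds). The fingers move at their own pace and stop on an object; "squeeze" is the grip in N (left out, the last holds). Time passes only in rows, so rows that do not move let the fingers close. It gives the time, the measured TCP pose, the force and the opening at its end, in the units of the state.
- env.get_obs(): the state, without advancing time (a new reading comes with each control period).
- env.read_camera(name): name is "scene" or "side" or "wrist"; returns a dict with "frame" (400x640x3 uint8, red, green, blue), "fx", "fy", "cx", "cy" (pixels), "R" (3x3) and "t" (3): a world point X has camera coordinates R X + t. Camera axes: x right, y down, z forward; pixel columns grow to the right and rows downward; lengths in m; the calibration is good to about 2 mm. A picture is of the moment at which its call begins. There is no depth.
- env.sign_off(): hands the job in, once; it reports no verdict.
The state is a dict: "time_s": time; "qpos": joint angles; "joint_velocities": joint speeds; "effort": joint torques, N m; "tool_pos": TCP position; "tool_rot": TCP orientation; "force": force on the tool from outside, world axes, zero at the start; "wrist_torque": the same for the moment, N m; "grip_width": finger opening in m.
Only numpy, scipy, OpenCV 4.12 (cv2) and the standard library are available. Lean on these libraries where they do the work, as an engineer would, in place of code of your own. Each camera call takes 0.05 s, during which the arm holds its last target.

### The job

In the textile test lab a specimen holder is loaded in the hand-pumped press with the red lever pad. Bring it up to pressure: pump the red lever at least three full strokes, each one right down to its lower stop and all the way back up, and finish with the lever let go and fully up. Do not work the blue lever of the empty press next to it.

Things in the scene. Friction and masses are not known exactly. Their poses are not given: they have to be found in the camera images.
- red_lever (a joint): Pump lever of the cream bench press (0.30 m tall, fixed, holding a brass disc), with a red palm pad. Angle about its level pivot, rad: 0 up at rest, free end 0.4 rad above level; 0.8 down on its stop, 0.4 rad below level. Full down counts from 0.68, full up below 0.10. A spring returns it within about 1 s; pushing at the pad takes about 6 N at the top, 15 N at the bottom.
- red_pad (a point): Centre of the red pad's upper face; pad 80 mm along the lever, 34 across, 24 thick. Point 220 mm from the pivot, which is 170 mm up: about 267 mm high when up, 95 mm (172 lower) when down, shifting under 20 mm sideways, so a straight push down with shut fingers works. Axes: y along the lever to its free end (robot's left, within 20 degrees, seen from above), z out of the upper face.
- blue_lever (a joint): Pump lever, with a blue palm pad, of the other cream press, alike but empty, which stands to the left or right of the red one. Angle in rad as for the red lever: 0 up at rest, 0.8 fully down. Leave it up.
- blue_pad (a point): Centre of the upper face of the blue pad, same sizes, heights and axes as the red one. Not to be pushed.

How it is judged (in metres and radians):
On the way, in this order (a step that is already met when the one before it is completed fails the run):
1. first stroke: the red lever is pushed down to its lower stop (0.68 rad or more of 0.8) (value of joint red_lever above 0.68 rad), for 0.05 s.
2. first stroke: the red lever is back up (under 0.10 rad) (value of joint red_lever below 0.1 rad), for 0.05 s.
3. second stroke: the red lever is pushed down to its lower stop (0.68 rad or more of 0.8) (value of joint red_lever above 0.68 rad), for 0.05 s.
4. second stroke: the red lever is back up (under 0.10 rad) (value of joint red_lever below 0.1 rad), for 0.05 s.
5. third stroke: the red lever is pushed down to its lower stop (0.68 rad or more of 0.8) (value of joint red_lever above 0.68 rad), for 0.05 s.
6. third stroke: the red lever is back up (under 0.10 rad) (value of joint red_lever below 0.1 rad), for 0.05 s.
At the end, for the whole second after the job is handed in: The red lever has made at least three full strokes (down to 0.68 rad or more, back to under 0.10 rad) and is left up (under 0.10 rad) and still; the blue lever is up (under 0.10 rad) (value of joint each of red_lever, blue_lever below 0.1 rad and velocity of joint red_lever between -0.1 and 0.1 rad/s); the robot touches nothing.
It fails at once if the blue lever is worked (pushed down more than 0.2 rad) (value of joint blue_lever above 0.2 rad).
It also fails if it takes over 48 s, if anything falls off the work surface, if the arm or the gripper's body presses on something with over 40 N, if the wrist force passes 120 N, or if a joint passes its speed limit or range.

## Working session

There is one attempt and no reset: what is moved stays moved. The work goes in short steps, Python scripts to look and compute and a tool call to move; the robot and the scene stay as the last step left them, time stands still between calls to the robot, and variables do not carry over. Pictures are saved under pics/ and viewed, and the job is handed in when it is done.

Besides the shell and the picture viewer there is one more tool, called after ">>>" as name(argument=value, ...) on one line, values as JSON. drive_tool: Moves the arm, as the interface text tells. Shifts and turns lie within -1 to 1; 1 stands for 0.04 m of shift or 120 degrees of turn. Its arguments: {"type":"object","properties":{"increments":{"type":"array"},"hand":{"type":"number"},"squeeze":{"type":"number"}},"required":["increments"]}

```bash
mkdir -p pics; cat > h.py <<'E'
from cell import env
import cv2,numpy as np
def snap(n,f):
    c=env.read_camera(n); cv2.imwrite('pics/'+f,c['frame'][:,:,::-1]); return c
def ray(c,u,v):
    R=np.array(c['R']);t=np.array(c['t'])
    d=R.T@np.array([(u-c['cx'])/c['fx'],(v-c['cy'])/c['fy'],1]);return -R.T@t,d
def plane(c,u,v,z):
    o,d=ray(c,u,v);return o+d*(z-o[2])/d[2]
def tri(c1,p1,c2,p2):
    o,d=ray(c1,*p1);q,e=ray(c2,*p2);A=np.stack([d,-e],1);s=np.linalg.lstsq(A,q-o,rcond=None)[0]
    a=o+d*s[0];b=q+e*s[1];return (a+b)/2,np.linalg.norm(a-b)
E
python3 - <<'E'
from h import *
for n in ['scene','side','wrist']:
    c=snap(n,n+'1.png'); hsv=cv2.cvtColor(c['frame'],cv2.COLOR_RGB2HSV)
    for nm,m in [('red',((hsv[...,0]<8)|(hsv[...,0]>172))&(hsv[...,1]>130)&(hsv[...,2]>60)),('blue',(hsv[...,0]>100)&(hsv[...,0]<130)&(hsv[...,1]>130)&(hsv[...,2]>60))]:
        k,l,s,ce=cv2.connectedComponentsWithStats(m.astype(np.uint8))
        print(n,nm,[(s[i].tolist(),ce[i].round(1).tolist(),plane(c,*ce[i],.267).round(3).tolist()) for i in range(1,k) if s[i][4]>40])
print(env.get_obs())
E
```

```text
scene red [([466, 234, 48, 19, 853], [489.4, 243.0], [0.41, 0.247, 0.267])]
scene blue [([532, 0, 108, 40, 3010], [593.3, 15.2], [-1.298, -0.069, 0.267]), ([264, 168, 11, 11, 77], [269.9, 172.7], [0.524, -0.21, 0.267])]
side red [([200, 142, 28, 24, 335], [213.0, 153.0], [0.395, 0.233, 0.267]), ([530, 370, 8, 8, 52], [533.5, 373.7], [0.446, -0.735, 0.267])]
side blue [([0, 0, 117, 206, 17057], [45.2, 95.7], [0.183, 0.843, 0.267]), ([178, 95, 83, 67, 2111], [218.9, 125.9], [0.481, 0.318, 0.267]), ([340, 201, 28, 30, 416], [353.3, 215.4], [0.501, -0.207, 0.267])]
wrist red []
wrist blue []
{'time_s': 0.15, 'qpos': array([ 0.81014591, 18.42878494, -4.01680041, 83.15736871,  1.29695545,
       78.54130136, -3.26112973]), 'joint_velocities': array([ 0.10719895, -0.11013224,  0.06829009, -0.25917023,  0.04903472,
       -0.08190657, -0.00440424]), 'effort': array([ 2.16972071e-04, -4.91794288e+01, -4.04079035e-01, -3.12878716e+01,
       -6.39387709e-02,  4.04033612e-02,  9.90178205e-05]), 'tool_pos': array([ 6.49591700e-01, -7.15201368e-05,  2.21731776e-01]), 'tool_rot': array([-175.45141497,   89.9176153 , -175.45173589]), 'force': array([-0.25492946,  0.24064382,  0.36060217]), 'wrist_torque': array([-0.05731443, -0.03433501, -0.04392403]), 'grip_width': 0.08717447084061698}
```

View pics/scene1.png

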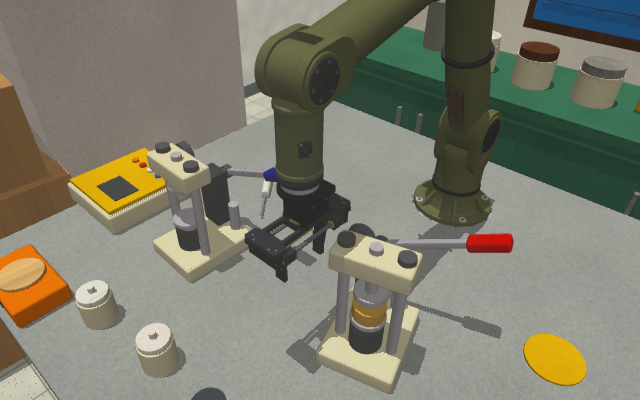

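View pics/side1.png

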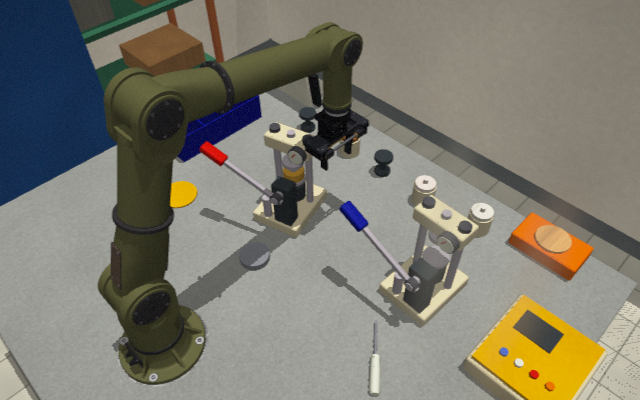

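View pics/wrist1.png

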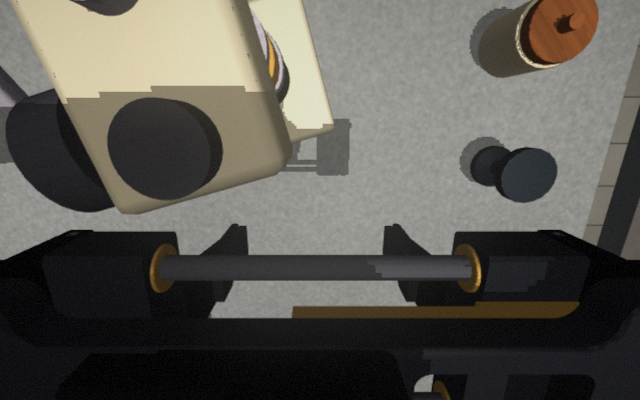

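The scene view shows the red pad at about (489,243) and the side view at (213,153). The open gripper is right beside the red press, so I need to rise before moving across.

```bash
python3 - <<'E'
from h import *
a=env.read_camera('scene');b=env.read_camera('side')
print('redcent',tri(a,(489.4,243),b,(213,153)))
print('blue',tri(a,(269.9,172.7),b,(353.3,215.4)))
# end points: free end / lever root, pivot
print('free',tri(a,(513,242),b,(202,146)),'inner',tri(a,(467,243),b,(226,161)))
print('pivot?',tri(a,(360,236),b,(279,198)))
# press top knobs
for p in[(346,239),(408,258),(418,260),(331,252),(345,232)]: print(plane(a,*p,.30).round(3))
for p in[(269,127),(307,147),(310,142),(288,122)]: print('s',plane(b,*p,.30).round(3))
c=a
R=cv2.Rodrigues
from scipy.spatial.transform import Rotation as Ro
print(Ro.from_euler('xyz',env.get_obs()['tool_rot'],degrees=True).as_matrix().round(3))
E
```

```text
redcent (array([0.40035919, 0.24377621, 0.25785297]), np.float64(0.0014951645208239187))
blue (array([ 0.51185429, -0.20975615,  0.26105861]), np.float64(0.0178523481749027))
free (array([0.38789513, 0.27773935, 0.2723185 ]), np.float64(0.004818249459530762)) inner (array([0.41337354, 0.20666735, 0.243051  ]), np.float64(0.005116137921807628))
pivot? (array([0.46564094, 0.01907202, 0.18491698]), np.float64(0.029302291779812514))
[0.609 0.07  0.3  ]
[0.576 0.174 0.3  ]
[0.569 0.189 0.3  ]
[0.651 0.072 0.3  ]
[0.596 0.057 0.3  ]
s [0.557 0.174 0.3  ]
s [0.574 0.034 0.3  ]
s [0.594 0.043 0.3  ]
s [0.611 0.152 0.3  ]
[[-0.001  0.     1.   ]
 [-0.     1.    -0.   ]
 [-1.    -0.    -0.001]]
```

```bash
python3 - <<'E'
import cv2
a=cv2.imread('pics/scene1.png')[170:330,300:540];b=cv2.imread('pics/side1.png')[90:250,160:380]
cv2.imwrite('pics/z1.png',cv2.resize(a,None,fx=3.3,fy=3.3));cv2.imwrite('pics/z2.png',cv2.resize(b,None,fx=3.6,fy=3.6))
E
```

```text
(no output)
```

View pics/z1.png

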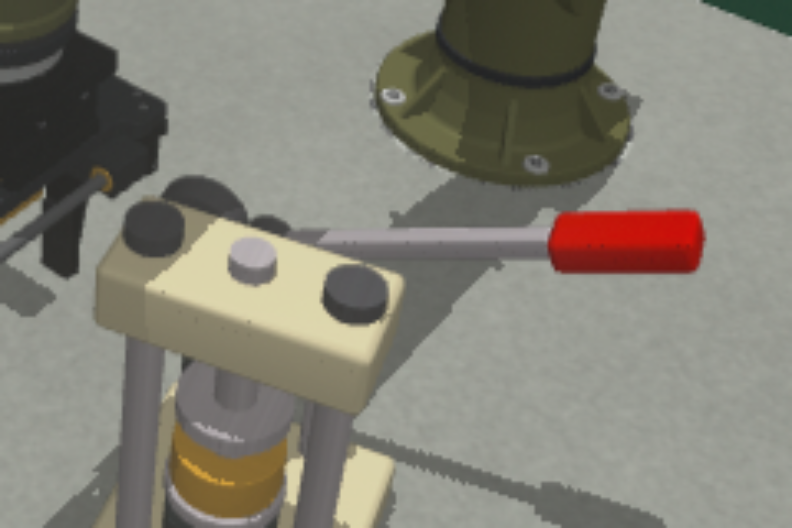

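View pics/z2.png

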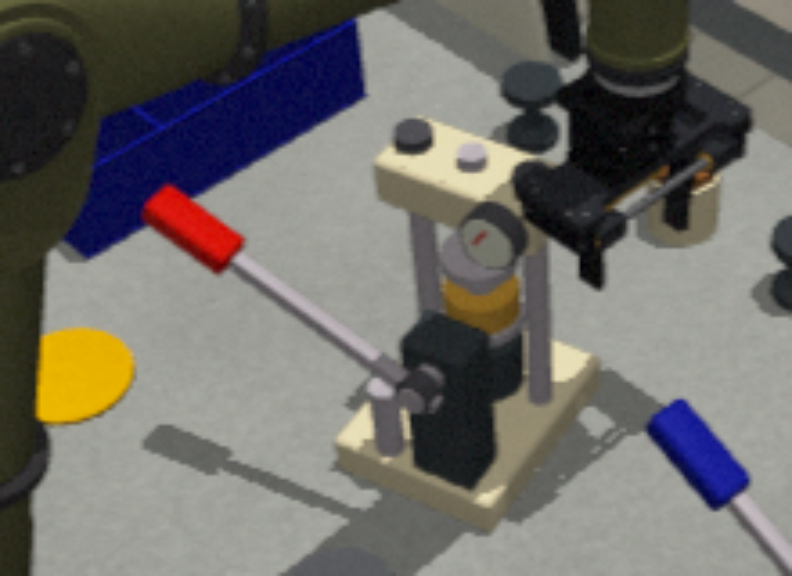

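Red pad's upper face is at about (0.402, 0.239, 0.267). The height matches the given 0.267, the yaw is about 19° (limit 20), and the radius is 0.47, within reach. I'll shut the fingers, rise and then cross.

>>> drive_tool(increments=[[[-0.7,0,0],[0,0,0]],[[-0.8,0,0],[0,0,0]],[[-0.8,0,0],[0,0,0]],[[-0.8,0,0],[0,0,0]],[[-0.5,0,0],[0,0,0]],[[0,0,0],[0,0,0]],[[0,0,0],[0,0,0]]], hand=-1)

```text
time_s: 0.95
tool_pos: [0.65, -0.0, 0.3661]
tool_rot: [-131.8, 90.0, -131.8]
force: [-0.1, -0.2, -1.1]
grip_width: 0.0391
```

>>> drive_tool(increments=[[[0,0.5,-0.5],[0,0,0]],[[0,0.7,-0.7],[0,0,0]],[[0,0.7,-0.7],[0,0,0]],[[0,0.7,-0.7],[0,0,0]],[[0,0.7,-0.7],[0,0,0]],[[0,0.7,-0.7],[0,0,0]],[[0,0.7,-0.7],[0,0,0]],[[0,0.7,-0.7],[0,0,0]],[[0,0.4,-0.5],[0,0,0]],[[0,0,0],[0,0,0]]])

```text
time_s: 1.95
tool_pos: [0.4103, 0.235, 0.3652]
tool_rot: [-169.3, 89.9, -168.9]
force: [0.0, -0.8, -0.8]
grip_width: 0.0005
```

>>> drive_tool(increments=[[[0.7,0.1,-0.2],[0,0,0]],[[0.7,0,0],[0,0,0]],[[0,0,0],[0,0,0]],[[0,0,0],[0,0,0]]])

```text
time_s: 2.35
tool_pos: [0.4061, 0.235, 0.3099]
tool_rot: [-147.1, 89.9, -147.2]
force: [0.4, -0.2, 0.2]
grip_width: 0.0004
```

```bash
python3 - <<'E'
from h import *
a=snap('scene','s2.png');b=snap('side','d2.png');w=snap('wrist','w2.png')
cv2.imwrite('pics/c2.png',np.hstack([cv2.resize(i[:,:,::-1],(400,400)) for i in (a['frame'][130:330,390:590],b['frame'][60:260,110:310])]))
print(env.get_obs()['tool_pos'])
E
```

```text
[0.40689728 0.23598661 0.31182392]
```

View pics/c2.png

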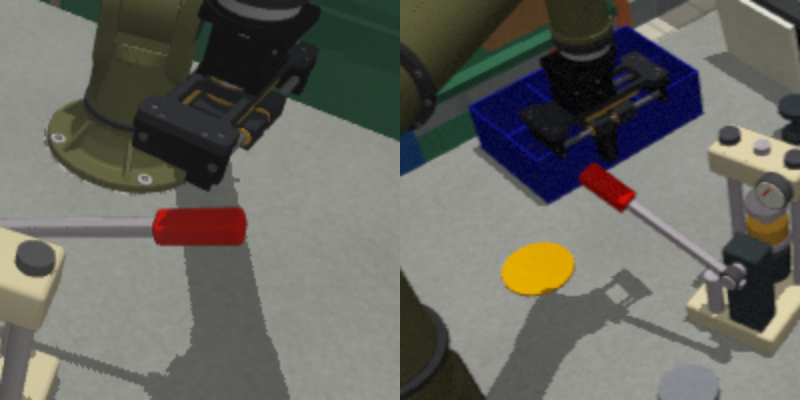

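View pics/w2.png

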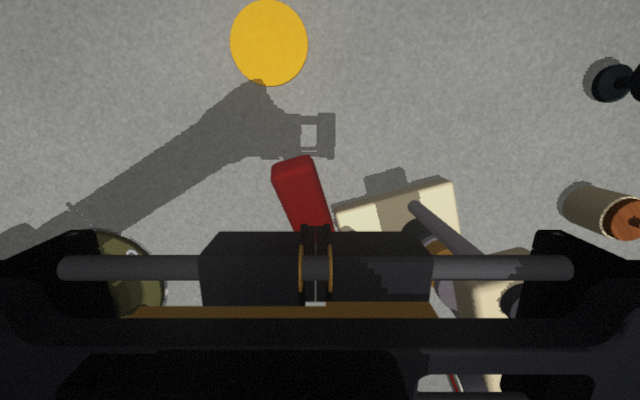

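```bash
python3 - <<'E'
from h import *
w=env.read_camera('wrist')
hsv=cv2.cvtColor(w['frame'],cv2.COLOR_RGB2HSV)
m=((hsv[...,0]<8)|(hsv[...,0]>172))&(hsv[...,1]>130)&(hsv[...,2]>60)
for v in (165,180,195,210,225):
    x=np.where(m[v,250:350])[0]+250
    if len(x):
        for z in(.283,.267): print(v,x.min(),x.max(),plane(w,x.min(),v,z).round(3),plane(w,x.max(),v,z).round(3))
R=np.array(w['R']);p=R@env.get_obs()['tool_pos']+w['t'];print(w['fx']*p[0]/p[2]+w['cx'],w['fy']*p[1]/p[2]+w['cy'])
a=env.read_camera('scene');b=env.read_camera('side');P=[]
for c in(a,b):
    hsv=cv2.cvtColor(c['frame'],cv2.COLOR_RGB2HSV)
    m=(((hsv[...,0]<8)|(hsv[...,0]>172))&(hsv[...,1]>130)&(hsv[...,2]>60)).astype(np.uint8)
    k,l,s,ce=cv2.connectedComponentsWithStats(m);i=1+s[1:,4].argmax();P.append(ce[i]);print(s[i],ce[i])
print(tri(a,P[0],b,P[1]))
E
```

```text
165 273 313 [0.377 0.28  0.283] [0.405 0.28  0.283]
165 273 313 [0.375 0.277 0.267] [0.405 0.277 0.267]
180 271 318 [0.376 0.269 0.283] [0.409 0.269 0.283]
180 271 318 [0.373 0.265 0.267] [0.409 0.265 0.267]
195 278 322 [0.38  0.258 0.283] [0.412 0.258 0.283]
195 278 322 [0.378 0.253 0.267] [0.412 0.253 0.267]
210 285 327 [0.385 0.247 0.283] [0.415 0.246 0.283]
210 285 327 [0.383 0.241 0.267] [0.416 0.241 0.267]
225 292 332 [0.39  0.235 0.283] [0.419 0.235 0.283]
225 292 332 [0.388 0.228 0.267] [0.42  0.228 0.267]
315.3219293161089 239.85798409485017
[466 234  48  19 849] [489.47467609 243.03651355]
[200 142  28  24 331] [213.04229607 153.11782477]
(array([0.4002317 , 0.24374277, 0.25759577]), np.float64(0.0018362247934582475))
```

The wrist view agrees: pad axis at about (0.401, 0.239). I'll nudge a few mm and press.

>>> drive_tool(increments=[[[0.4,0.1,-0.1],[0,0,0]],[[0.4,0,0],[0,0,0]],[[0.4,0,0],[0,0,0]],[[0.4,0,0],[0,0,0]],[[0.5,0,0],[0,0,0]],[[0.5,0,0],[0,0,0]],[[0.5,0,0],[0,0,0]],[[0.5,0,0],[0,0,0]],[[0,0,0],[0,0,0]]])

```text
time_s: 3.55
tool_pos: [0.4024, 0.2444, 0.1679]
tool_rot: [67.9, 89.6, 68.0]
force: [-2.1, 6.4, 10.7]
grip_width: 0.0006
```

>>> drive_tool(increments=[[[0.4,0,0],[0,0,0]],[[0.4,0,0],[0,0,0]],[[0.4,0,0],[0,0,0]],[[0.3,0,0],[0,0,0]],[[0.2,0,0],[0,0,0]],[[0,0,0],[0,0,0]],[[0,0,0],[0,0,0]]])

```text
time_s: 4.25
tool_pos: [0.4056, 0.2401, 0.1031]
tool_rot: [5.3, 89.6, 5.2]
force: [-1.7, -4.0, 20.6]
grip_width: 0.0004
```

```bash
python3 - <<'E'
from h import *
a=snap('scene','s3.png');b=snap('side','d3.png')
cv2.imwrite('pics/c3.png',np.hstack([cv2.resize(i[:,:,::-1],(400,400)) for i in (a['frame'][150:350,360:560],b['frame'][80:280,130:330])]))
o=env.get_obs();print(o['tool_pos'],o['force'])
E
```

```text
[0.40561967 0.24012748 0.10310911] [-1.52749234 -4.91930037 20.37546436]
```

View pics/c3.png

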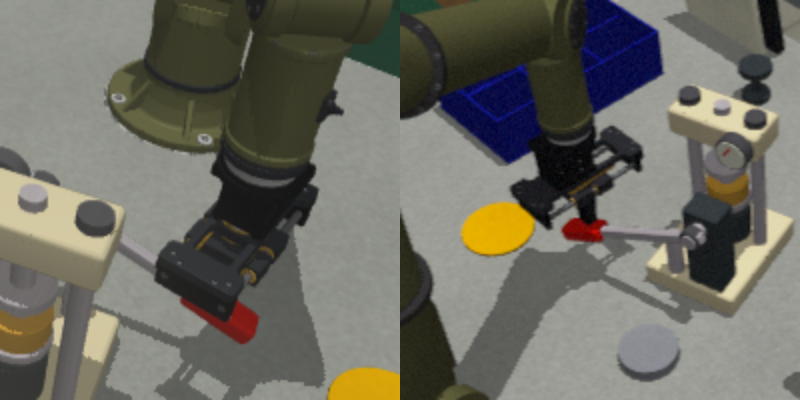

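The lever is nearly down, with the fingers on the pad's middle. I'll press a little further to make sure it reaches the stop.

>>> drive_tool(increments=[[[0.2,0,0],[0,0,0]],[[0.1,0,0],[0,0,0]],[[0,0,0],[0,0,0]]])

```text
time_s: 4.65
tool_pos: [0.4064, 0.2402, 0.1003]
tool_rot: [-13.7, 89.5, -13.8]
force: [-24.5, -18.5, 83.8]
grip_width: 0.0
```

Force jumped to 84 N: it is firmly on the stop at z≈0.101. Now I'll rise and let the spring return it.

>>> drive_tool(increments=[[[-0.4,0,0],[0,0,0]],[[-0.7,0,0],[0,0,0]],[[-0.7,0,0],[0,0,0]],[[-0.7,0,0],[0,0,0]],[[-0.7,0,0],[0,0,0]],[[-0.7,0,0],[0,0,0]],[[-0.7,0,0],[0,0,0]],[[-0.7,0,0],[0,0,0]],[[0,0,0],[0,0,0]],[[0,0,0],[0,0,0]]])

```text
time_s: 5.65
tool_pos: [0.4024, 0.2402, 0.2993]
tool_rot: [23.3, 89.9, 23.3]
force: [-0.3, 0.8, -0.3]
grip_width: 0.0006
```

>>> drive_tool(increments=[[[0,0,0],[0,0,0]],[[0,0,0],[0,0,0]],[[0,0,0],[0,0,0]],[[0,0,0],[0,0,0]],[[0,0,0],[0,0,0]],[[0,0,0],[0,0,0]]])

```text
time_s: 6.25
tool_pos: [0.402, 0.24, 0.2984]
tool_rot: [-140.2, 90.0, -140.2]
force: [0.2, -0.2, -0.4]
grip_width: 0.0004
```

```bash
cat > chk.py <<'E'
from h import *
a=env.read_camera('scene');b=env.read_camera('side');P=[]
for c in(a,b):
    hsv=cv2.cvtColor(c['frame'],cv2.COLOR_RGB2HSV)
    m=(((hsv[...,0]<8)|(hsv[...,0]>172))&(hsv[...,1]>130)&(hsv[...,2]>60)).astype(np.uint8)
    k,l,s,ce=cv2.connectedComponentsWithStats(m);i=1+s[1:,4].argmax();P.append(ce[i]);print(s[i],ce[i])
print(tri(a,P[0],b,P[1]))
o=env.get_obs();print(o['tool_pos'],o['force'],o['time_s'])
E
python3 chk.py
```

```text
[466 234  48  19 849] [489.43109541 243.02120141]
[200 142  28  24 332] [213.03614458 153.09036145]
(array([0.40026941, 0.24371775, 0.25766305]), np.float64(0.001726047533037767))
[0.40201778 0.23999286 0.29856544] [ 0.78843952  0.22840614 -0.65653931] 6.35
```

Lever fully up (pad pixels same as at the start). Second stroke, to a slightly gentler depth.

>>> drive_tool(increments=[[[0.6,0,0],[0,0,0]],[[0.6,0,0],[0,0,0]],[[0.6,0,0],[0,0,0]],[[0.6,0,0],[0,0,0]],[[0.6,0,0],[0,0,0]],[[0.6,0,0],[0,0,0]],[[0.5,0,0],[0,0,0]],[[0.5,0,0],[0,0,0]],[[0.3,0,0],[0,0,0]],[[0.2,0,0],[0,0,0]]])

```text
time_s: 7.35
tool_pos: [0.4056, 0.2395, 0.1009]
tool_rot: [-13.8, 89.6, -13.8]
force: [-17.2, -15.1, 77.3]
grip_width: 0.0005
```

>>> drive_tool(increments=[[[0,0,0],[0,0,0]],[[0,0,0],[0,0,0]],[[0,0,0],[0,0,0]]])

```text
time_s: 7.65
tool_pos: [0.4055, 0.2398, 0.102]
tool_rot: [-7.3, 89.6, -7.3]
force: [-9.6, -10.4, 44.4]
grip_width: 0.0002
```

On the stop again (44 N at z=0.102). Up.

>>> drive_tool(increments=[[[-0.4,0,0],[0,0,0]],[[-0.7,0,0],[0,0,0]],[[-0.7,0,0],[0,0,0]],[[-0.7,0,0],[0,0,0]],[[-0.7,0,0],[0,0,0]],[[-0.7,0,0],[0,0,0]],[[-0.7,0,0],[0,0,0]],[[-0.6,0,0],[0,0,0]],[[0,0,0],[0,0,0]],[[0,0,0],[0,0,0]]])

```text
time_s: 8.65
tool_pos: [0.4022, 0.24, 0.3027]
tool_rot: [18.9, 90.0, 18.9]
force: [0.5, -0.1, -0.2]
grip_width: 0.0004
```

>>> drive_tool(increments=[[[0,0,0],[0,0,0]],[[0,0,0],[0,0,0]],[[0,0,0],[0,0,0]],[[0,0,0],[0,0,0]],[[0,0,0],[0,0,0]],[[0,0,0],[0,0,0]]])

```text
time_s: 9.25
tool_pos: [0.402, 0.24, 0.3024]
tool_rot: [-130.0, 90.0, -130.0]
force: [-0.7, 0.1, -0.1]
grip_width: 0.0005
```

```bash
python3 chk.py
```

```text
[466 234  48  19 850] [489.41529412 243.01058824]
[200 142  28  24 332] [213.03614458 153.09036145]
(array([0.40026571, 0.24369319, 0.25767539]), np.float64(0.0017052512840695757))
[0.40202409 0.23996323 0.30256752] [ 0.23601009 -0.22303015  0.06401827] 9.35
```

Third stroke.

>>> drive_tool(increments=[[[0.6,0,0],[0,0,0]],[[0.6,0,0],[0,0,0]],[[0.6,0,0],[0,0,0]],[[0.6,0,0],[0,0,0]],[[0.6,0,0],[0,0,0]],[[0.6,0,0],[0,0,0]],[[0.6,0,0],[0,0,0]],[[0.5,0,0],[0,0,0]],[[0.3,0,0],[0,0,0]],[[0.2,0,0],[0,0,0]]])

```text
time_s: 10.35
tool_pos: [0.4056, 0.2394, 0.1009]
tool_rot: [-16.8, 89.6, -16.8]
force: [-17.0, -15.8, 77.6]
grip_width: 0.0003
```

>>> drive_tool(increments=[[[0,0,0],[0,0,0]],[[0,0,0],[0,0,0]],[[0,0,0],[0,0,0]]])

```text
time_s: 10.65
tool_pos: [0.4055, 0.2396, 0.1021]
tool_rot: [-9.4, 89.6, -9.5]
force: [-10.1, -10.9, 44.9]
grip_width: 0.0007
```

>>> drive_tool(increments=[[[-0.4,0,0],[0,0,0]],[[-0.7,0,0],[0,0,0]],[[-0.7,0,0],[0,0,0]],[[-0.7,0,0],[0,0,0]],[[-0.7,0,0],[0,0,0]],[[-0.7,0,0],[0,0,0]],[[-0.7,0,0],[0,0,0]],[[-0.7,0,0],[0,0,0]],[[-0.5,0,0],[0,0,0]],[[0,0,0],[0,0,0]]])

```text
time_s: 11.65
tool_pos: [0.4032, 0.2408, 0.3297]
tool_rot: [27.2, 89.7, 27.2]
force: [-0.1, 0.6, 0.2]
grip_width: 0.0006
```

>>> drive_tool(increments=[[[0,0,0],[0,0,0]],[[0,0,0],[0,0,0]],[[0,0,0],[0,0,0]],[[0,0,0],[0,0,0]],[[0,0,0],[0,0,0]],[[0,0,0],[0,0,0]],[[0,0,0],[0,0,0]],[[0,0,0],[0,0,0]]])

```text
time_s: 12.45
tool_pos: [0.402, 0.24, 0.3266]
tool_rot: [-11.3, 90.0, -11.3]
force: [0.4, 0.1, -0.1]
grip_width: 0.0003
```

```bash
python3 chk.py; python3 -c "
from h import *
snap('side','d9.png')"
```

```text
[466 234  48  19 849] [489.42402827 243.02120141]
[200 142  28  24 330] [213.02424242 153.08181818]
(array([0.4002677 , 0.24372757, 0.25767697]), np.float64(0.0016744331790581525))
[0.40200952 0.23999875 0.32658053] [-0.75628899 -0.02507503  0.64236955] 12.55
```

View pics/d9.png

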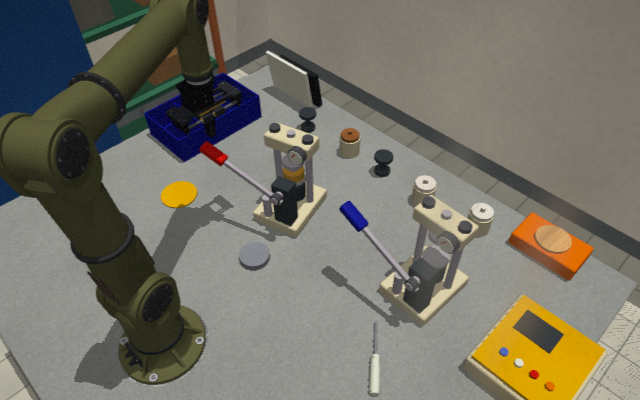

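The side view shows the red pad up at (213,153) with the gripper clear above it. The blue pad at (353,215) hasn't moved.

```bash
python3 -c "
from cell import env
env.sign_off()"
```

```text
the job is handed in; nothing more can be done
```

I pumped the red lever three full strokes with shut fingers, and the job is handed in after about 12.6 s of the 48 s; no verdict was reported.

- **Down:** each stroke reached the stop at TCP height of about 0.101 m. The wrist force there rose to about 84, 77 and 78 N (limit 120 N), more than the 15 N the lever needs. The stop showed up about 6 mm higher than the stated 95 mm, probably because the tool tip sat slightly off the pad's centre point. I couldn't read the joint angle directly.
- **Up:** after every stroke the red pad returned to its starting position in both camera views, to within about 0.1 pixel.
- **At hand-in:** the red lever was up and the gripper hung about 60 mm above the pad with wrist force near zero. The blue lever looked unmoved in the last side view.

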